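# Nip up the rear wheel screw on the pit bench

## Task

Take the T-handled hex key out of its wooden block and seat it fully home in the hex socket at the centre of the wide rear wheel (the larger of the two wheels lying on the bench). Once it is down, tighten that screw a quarter turn clockwise seen from above, and leave the key standing in the socket. Leave the narrow wheel's screw alone.

Things in the scene. Friction and masses are not known exactly. Their poses are not given: they have to be found in the camera images.
- hex_key: T-handled hex key upright, tip 35 mm deep in a wooden block 45 mm high, ~1 mm loose; pull straight up. 220 g. Origin: centre of tip; z up the shank. Shank hex 17 mm across flats, flats facing +y and -y, tip's last 3 mm tapered. Black crossbar along x: 84 mm long, 18 mm wide, 22 mm high, its centre 111 mm above the tip; grip it at mid-length across the 18 mm.
- rear_socket (a point): Socket floor centre of the wide wheel's screw; z up, turns with the screw. Hex socket 19 mm across flats, 18 mm deep, then a 10 mm lead-in widening to 31 mm at the mouth 28 mm above here. Flats face +y and -y: the key fits with its x along this x or any multiple of 60 deg from it, +-15 deg play. Seated, the tip is on the floor. Wheel lies flat: 124 mm diameter, its top 32 mm above here.
- rear_screw (a joint): Screw of the wide wheel, rad, grows clockwise from above. Starts within 0.1 of 0, ends at 2.6; friction 0.1 N m, no spring, stays put; the key's play (up to 15 deg, or 30 if badly aligned) is taken up first. Quarter turn = 1.57. Steel head, hex outside too (40 mm across flats, parallel to the socket's). At 0 two flats are parallel to edges of the wheel's fixed 120 mm square plate.
- front_screw (a joint): Same kind of screw in the narrow front wheel (94 mm diameter, top 62 mm above the bench, against 86 mm for the wide rear wheel), fixed on a like square plate. Same sense; starts within 0.1 of 0. To be left alone.
Not all that is in view belongs to the job. What is shaped like the hex_key but green, orange or red is not meant.

How it is judged:
By the outcome, as a careful person would: the job done as asked, in the order asked, and still so for the second after the job is handed in, with the robot touching nothing.
It also fails if it takes over 48 s, if anything falls off the work surface, if the arm or the gripper's body presses on something with over 40 N, if the wrist force passes 120 N, or if a joint passes its speed limit or range.

## Robot

A 6-joint arm with a two-finger parallel gripper is mounted at the origin on the work surface. World frame = base frame: x ahead of the robot, y to its left, z up, the work surface at z = 0. Lengths are in m, angles in degrees, forces in N, time in s.
With the tool pointing down it reaches from about 0.2 to 0.875 m from the base axis. Payload 3.4 kg.
Tool frame: the origin (TCP) lies between the finger pads; the fingertips stand 17 mm ahead of it and the grasp point (between the pads) lies 2 mm behind it; z points along the fingers, y is the line along which they close (so a half turn about z gives the same grasp; the last joint's range is limited). The gripper opens to 94 mm and grips with 3 to 60 N. Pads are 16 mm wide; open, the fingers measure 119 mm over their backs; the gripper's body (75 mm by 177 mm) begins 78 mm behind the grasp point.
Start: joints at [65.718, 15.808, 86.224, -0, 77.962, -6.933], TCP at [0.171, 0.549, 0.222] pointing down, gripper open.
Joint ranges: [-165.64, 165.64], [-43.16, 119.46], [12.63, 154.43], [-67.54, 247.53], [6.08, 155.33], [-154.97, 154.97]. Speed limits (degrees/s): [147.25, 147.25, 180, 180, 180, 180].

## Interface

Orientations are given as [roll, pitch, yaw] about the fixed x, y, z axes, in that order (R = Rz(yaw) Ry(pitch) Rx(roll)).
In Python, from cell import env, planner, telemetry, imaging gives the robot as it stands. Calls block until the motion is done:
- env.goto(position, orientation): joint-space move of the TCP to a pose.
- env.servo_line(position, rot=None, speed=0.15, guard=None): straight line of the TCP; rot=None keeps the orientation; speed is the mean speed in m/s. With guard (N) it stops when the force on the tool has changed by that much, and returns True; else False.
- env.move_joints(angles): joint-space move.
- env.set_gripper(opening, squeeze=None): finger opening in m; squeeze is the grip in N (None keeps the last); returns when the fingers have stopped.
- env.dwell(seconds).
- planner.inverse_kinematics(position, orientation): joint angles nearest the present ones, or None.
- telemetry.observe(): the state.
- imaging.camera(name): name is "scene" or "top" or "wrist"; returns a dict with "frame" (420x560x3 uint8, red, green, blue), "fx", "fy", "cx", "cy" (pixels), "R" (3x3) and "t" (3): a world point X has camera coordinates R X + t; the wrist camera has in their place "T_tool_cam" (4x4, takes a point from camera to tool coordinates, whose origin is the TCP and whose axes are the flange's). Camera axes: x right, y down, z forward; pixel columns grow to the right and rows downward; lengths in m; the calibration is good to about 2 mm. A picture is of the moment at which its call begins: read the wrist's pose just before it. There is no depth.
A pose or a line that the arm cannot do raises env.PlanningError and nothing moves.
- env.close_job(): hands the job in; it is judged then, once.
The state is a dict: "time": time; "q": joint angles; "joint_vel": joint speeds; "joint_torque": joint torques, N m; "position": TCP position; "orientation": TCP orientation; "contact_force": force on the tool from outside, world axes, zero at the start; "torque": the same for the moment, N m; "width": finger opening in m; "grip_force": force on a finger pad.
Only numpy, scipy, OpenCV 4.12 (cv2) and the standard library are available. Lean on these libraries where they do the work, as an engineer would, in place of code of your own. Each camera call takes 0.05 s, during which the arm holds its last target. There are 200 camera calls.

## Working session

There is one attempt and no reset: what is moved stays moved. The work goes in short steps, each a Python script; the robot and the scene stay as the last script left them, time stands still between calls to the robot, and variables do not carry over. Pictures are saved under pics/ and viewed, at most 10 in all, crops included, and the job is handed in when it is done.

```bash
mkdir -p pics; ls
python3 - <<'E'
from cell import env,planner,telemetry,imaging
import cv2,pickle,numpy as np
d={n:imaging.camera(n) for n in("scene","top")}
pickle.dump(d,open("cams.pkl","wb"))
for n in d:
    c=d[n];cv2.imwrite(f"pics/{n}.png",c["frame"][:,:,::-1]);print(n,c["fx"],c["cx"],c["cy"],(-c["R"].T@c["t"]).round(3),c["R"].round(2).tolist())
print(telemetry.observe())
E
```

```text
pics
scene 384.2297468961822 279.7086691129436 217.97496500090875 [0.945 0.154 0.766] [[-0.43, 0.9, 0.01], [0.78, 0.38, -0.49], [-0.45, -0.2, -0.87]]
top 459.2510708699178 279.11437981731314 212.33123154879877 [ 0.54  -0.008  0.829] [[-0.0, -1.0, -0.01], [-1.0, 0.0, -0.03], [0.03, 0.01, -1.0]]
{'time': 0.1, 'q': array([ 6.57167919e+01,  1.58417384e+01,  8.62861538e+01,  2.87990714e-04,
        7.79618188e+01, -6.93317244e+00]), 'joint_vel': array([-0.1073135 , -0.00210921, -0.19267915,  0.01045655,  0.00107657,
        0.01478865]), 'joint_torque': array([ 4.02359292e-04, -4.05456841e+01, -2.37780279e+01,  7.01208645e-02,
        2.99336691e-02, -4.64455866e-05]), 'position': array([0.17128251, 0.54840474, 0.22172632]), 'orientation': array([-1.79910979e+02, -1.11086680e-02,  1.62649895e+02]), 'contact_force': array([ 0.69747036, -0.42835224, -0.14878076]), 'torque': array([ 0.00352838,  0.01686963, -0.03276911]), 'grip_force': 0.0, 'width': 0.09428441407380217}
```

View pics/scene.png

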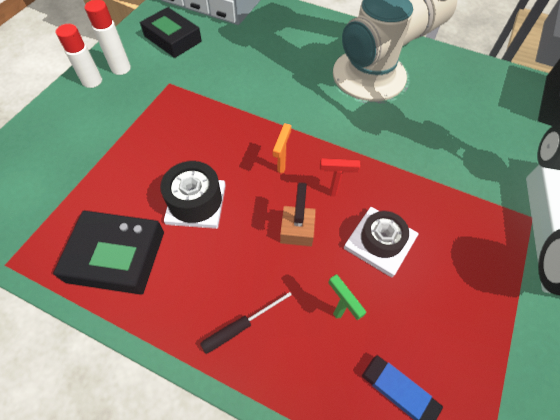

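View pics/top.png

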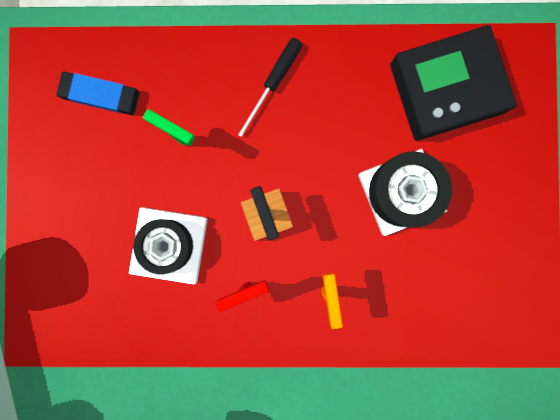

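Candidates for the key in the top view are black (263,213) in the wooden block, green (168,127), red (242,296) and orange (333,302). The black one fits the description. The wide wheel is at (411,189) and the narrow one at (163,247). Next I'll measure and take one close crop.

```bash
cat > h.py <<'E'
import numpy as np,cv2,pickle
from cell import env,planner,telemetry,imaging
from scipy.spatial.transform import Rotation as Ro
def ray(c,uv,z,pose=None):
    d=np.array([(uv[0]-c["cx"])/c["fx"],(uv[1]-c["cy"])/c["fy"],1.])
    if pose is None: o=-c["R"].T@c["t"]; d=c["R"].T@d
    else:
        M=pose@c["T_tool_cam"]; o=M[:3,3]; d=M[:3,:3]@d
    return o+d*(z-o[2])/d[2]
def toolpose():
    s=telemetry.observe(); M=np.eye(4); M[:3,:3]=Ro.from_euler("xyz",s["orientation"],degrees=True).as_matrix(); M[:3,3]=s["position"]; return M
def blob(mask,near):
    cs,_=cv2.findContours(mask.astype(np.uint8),cv2.RETR_EXTERNAL,cv2.CHAIN_APPROX_NONE)
    cs=[k for k in cs if cv2.contourArea(k)>40]
    return min(cs,key=lambda k:abs(cv2.pointPolygonTest(k,near,True)) if cv2.pointPolygonTest(k,near,True)<0 else 0)
E
python3 - <<'E'
from h import *
d=pickle.load(open("cams.pkl","rb"));c=d["top"];f=c["frame"]
hsv=cv2.cvtColor(f,cv2.COLOR_RGB2HSV)
m=(hsv[...,2]<70)&(f.max(2).astype(int)-f.min(2)<25)
k=blob(m,(263,213));r=cv2.minAreaRect(k);print("bar px",r)
P=np.array([ray(c,p,.132) for p in cv2.boxPoints(r)]);print(P.round(4).tolist(),P.mean(0))
print("sides",[np.linalg.norm(P[i]-P[i-1]).round(4) for i in range(4)])
for near,z,n in(((411,189),.086,"wide"),((163,247),.062,"narrow")):
    k=blob(m,(near[0]-30 if n=="wide" else near[0]-25,near[1]));(x,y),rad=cv2.minEnclosingCircle(k)
    print(n,"tyre",x,y,rad, ray(c,(x,y),z),ray(c,(x+rad,y),z)-ray(c,(x,y),z))
    w=(hsv[...,1]<60)&(hsv[...,2]>110)
    mm=np.zeros_like(m); mm[near[1]-32:near[1]+32,near[0]-32:near[0]+32]=1
    k=blob(w&mm,near);(e,ax,a)=cv2.fitEllipse(k);print(" rim",e,ax,ray(c,e,z))
a=f[150:240,360:460];b=f[170:260,215:315]
cv2.imwrite("pics/crop.png",cv2.resize(np.hstack([a,b]),None,fx=4,fy=4,interpolation=cv2.INTER_CUBIC)[:,:,::-1])
E
```

```text
bar px ((264.3078308105469, 212.607421875), (53.81702423095703, 11.125402450561523), 70.25315856933594)
[[0.5974, 0.0443, 0.132], [0.603, 0.0283, 0.132], [0.5259, 0.0008, 0.132], [0.5203, 0.0167, 0.132]] [0.56164649 0.02249443 0.132     ]
sides [np.float64(0.0819), np.float64(0.0169), np.float64(0.0819), np.float64(0.0169)]
wide tyre 410.05767822265625 189.98077392578125 41.170536041259766 [ 0.59895428 -0.21128428  0.086     ] [-0.00021765 -0.06626483  0.        ]
 rim (412.3700866699219, 189.07992553710938) (48.33233642578125, 49.27851486206055) [ 0.60040132 -0.21502655  0.086     ]
narrow tyre 162.86363220214844 246.68182373046875 29.184967041015625 [0.50714952 0.19545101 0.062     ] [-8.81539230e-05 -4.89470256e-02  0.00000000e+00]
 rim (161.64389038085938, 246.2591094970703) (37.1086311340332, 37.99238204956055) [0.50785923 0.19750235 0.062     ]
```

View pics/crop.png

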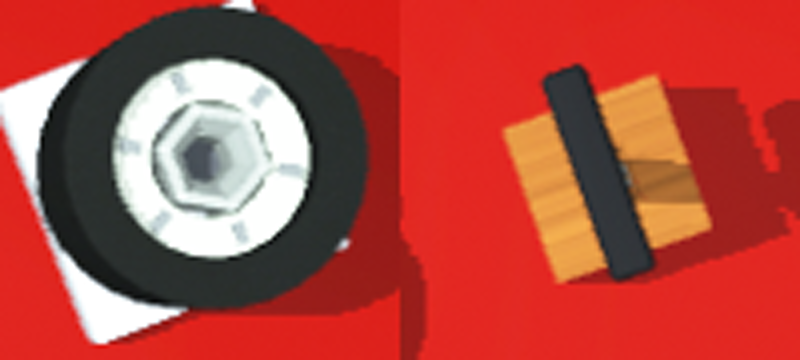

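The crop confirms the black bar over the wooden block (top view about 264,213), along roughly 19.7° and measuring 82x17 mm. It also shows the wide wheel's steel hex, about (412,189), with plate edges near 21°. I'll look closer with the wrist camera before deciding the hex phase.

Run:
```python
from h import *
c=imaging.camera("wrist");T=c["T_tool_cam"];print(T.round(3).tolist(),c["fx"])
R=Ro.from_euler("xyz",[180,0,-160.3],degrees=True).as_matrix()
# place camera axis over the socket at z=.082 
o=R@T[:3,3]; dz=R@T[:3,2]; tz=.30
s=(tz+o[2]-.082)/-dz[2]; off=o+dz*s
p=np.array([.600,-.214,0])-[off[0],off[1],0]; p[2]=tz; print(p)
print(planner.inverse_kinematics(p,[180,0,-160.3]))
env.goto(p,[180,0,-160.3]); env.dwell(.3)
M=toolpose(); c=imaging.camera("wrist"); pickle.dump((M,c),open("w1.pkl","wb"))
cv2.imwrite("pics/w1.png",c["frame"][:,:,::-1]); s=telemetry.observe();print(s["time"],s["q"].round(1),M[:3,3])
```

```text
[[0.0, -0.968, -0.252, 0.072], [1.0, 0.0, 0.001, 0.0], [-0.001, -0.252, 0.968, -0.162], [0.0, 0.0, 0.0, 1.0]] 308.1278737595846
[ 0.57456407 -0.22392791  0.3       ]
[ -27.75449353   17.7570296    72.61937288    0.           89.62359752
 -137.45449353]
3.5667 [ -27.7   17.8   72.6    0.    89.6 -137.5] [ 0.57465762 -0.22361002  0.30000763]
```

View pics/w1.png

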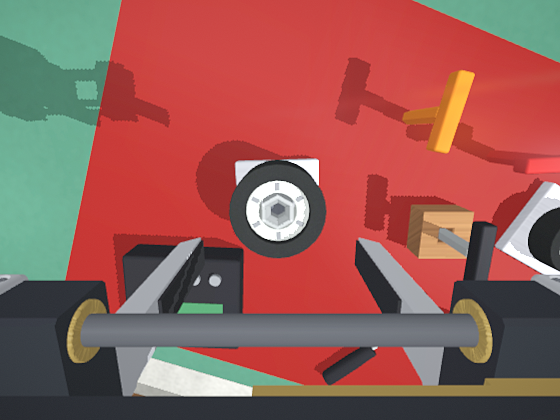

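The wrist picture shows the wide wheel at (278,210) with its hex head about 35 px across, and its plate's top edge at rows 158–165. I'll measure the hex phase from this.

Run:
```python
from h import *
M,c=pickle.load(open("w1.pkl","rb"));f=c["frame"];g=cv2.cvtColor(f,cv2.COLOR_RGB2GRAY)
x0,y0=248,180;cr=g[y0:y0+60,x0:x0+60];print(np.percentile(cr,[5,25,50,75,95]))
big=cv2.resize(cr,None,fx=8,fy=8,interpolation=cv2.INTER_CUBIC)
def px(p):return ((p[0]+.5)/8-.5+x0,(p[1]+.5)/8-.5+y0)
out=cv2.cvtColor(big,cv2.COLOR_GRAY2BGR)
for th in(130,160,190,205,215,225):
    m=cv2.morphologyEx((big<th).astype(np.uint8),cv2.MORPH_OPEN,np.ones((13,13)))
    cs,_=cv2.findContours(m,cv2.RETR_EXTERNAL,cv2.CHAIN_APPROX_NONE)
    cs=[k for k in cs if cv2.pointPolygonTest(k,(240,240),False)>=0]
    if not cs:continue
    k=cs[0]
    P=np.array([ray(c,px(p[0]),.084,M)[:2] for p in k])
    mo=cv2.moments((P*1e4).astype(np.float32).reshape(-1,1,2));ctr=np.array([mo["m10"],mo["m01"]])/mo["m00"]/1e4
    q=P-ctr;rr=np.hypot(*q.T);th_=np.arctan2(q[:,1],q[:,0]);A=mo["m00"]/1e8
    b=(th_%(2*np.pi)*60/np.pi).astype(int);rp=np.array([rr[b==i].mean() if (b==i).any() else np.nan for i in range(120)]);F=np.nansum((rp-np.nanmean(rp))*np.exp(6j*(np.arange(120)+.5)*np.pi/60))
    print(th,"ctr",ctr.round(4),"AFeq",np.sqrt(abs(A)/.866).round(4),"vertex angle mod60",(np.degrees(np.angle(F))/6).round(1),"amp",(abs(F)/60/np.nanmean(rp)).round(3))
    cv2.drawContours(out,[k],-1,(0,0,255) if th<200 else (0,160,0),1)
# plate edge at z~? rows
w=f.min(2)>200
e=[(u,np.argmax(w[140:180,u])+140) for u in range(245,312)]
P=np.array([ray(c,p,.03,M)[:2] for p in e]);v=cv2.fitLine(P.astype(np.float32),cv2.DIST_HUBER,0,.01,.01).ravel();print("plate",np.degrees(np.arctan2(v[1],v[0])))
k=blob(f.max(2)<70,(245,235));x=cv2.fitEllipse(k);print("tyre",x,ray(c,x[0],.086,M))
cv2.imwrite("pics/hex.png",out)
```

```text
[ 64. 150. 219. 255. 255.]
130 ctr [ 0.5982 -0.2176] AFeq 0.0146 vertex angle mod60 6.9 amp 0.022
160 ctr [ 0.5996 -0.2169] AFeq 0.018 vertex angle mod60 20.6 amp 0.042
190 ctr [ 0.6006 -0.2132] AFeq 0.0249 vertex angle mod60 16.8 amp 0.073
205 ctr [ 0.6025 -0.2141] AFeq 0.0279 vertex angle mod60 19.3 amp 0.073
215 ctr [ 0.6023 -0.2154] AFeq 0.03 vertex angle mod60 20.5 amp 0.082
225 ctr [ 0.6026 -0.2165] AFeq 0.0321 vertex angle mod60 20.3 amp 0.055
plate -66.81873
tyre ((277.49371337890625, 210.812255859375), (65.63597106933594, 66.72349548339844), 71.05968475341797) [ 0.60004167 -0.21701842  0.086     ]
```

View pics/hex.png

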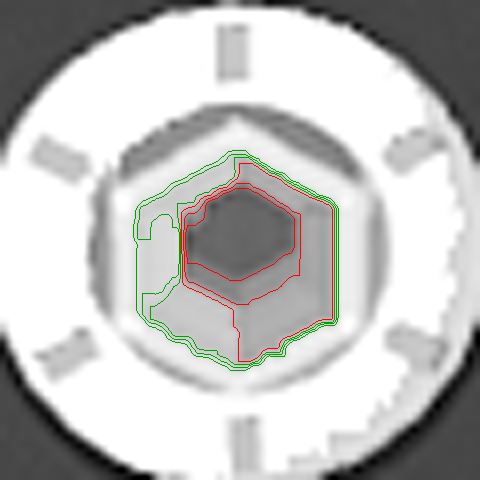

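The socket mouth measures about 31 mm across flats at (0.601,-0.216), with vertices at 20.4° mod 60. That is parallel to the plate and matches the key's bar at 19.7°. Now I'll grasp and lift the key.

Run:
```python
from h import *
o=[180,0,-160.3];x,y=.5616,.0225
env.goto([x,y,.22],o)
print(telemetry.observe()["position"],env.servo_line([x,y,.119],speed=.1,guard=15))
env.set_gripper(.0,squeeze=40)
s=telemetry.observe();print(s["width"],s["grip_force"],s["contact_force"].round(1),s["q"].round(1))
if .015<s["width"]<.021:
    env.servo_line([x,y,.165],speed=.06)
    env.servo_line([x,y,.245],speed=.15)
    env.goto([.5985,-.2158,.245],[180,0,-159.6]); env.dwell(.3)
    s=telemetry.observe();print(s["width"],s["grip_force"],s["contact_force"].round(1),s["time"])
    for n in("scene","top"):
        c=imaging.camera(n);pickle.dump(c,open(n+"2.pkl","wb"));cv2.imwrite(f"pics/{n}2.png",c["frame"][:,:,::-1])
    M=toolpose();c=imaging.camera("wrist");cv2.imwrite("pics/w2.png",c["frame"][:,:,::-1]);pickle.dump((M,c),open("w2.pkl","wb"))
    a=cv2.imread("pics/w2.png")[120:420,60:460];b=cv2.imread("pics/scene2.png")[60:360,60:460]
    cv2.imwrite("pics/m2.png",np.hstack([a,b]))
```

```text
[0.56243908 0.0214951  0.22060179] False
0.01788591441290753 39.99960780143738 [1.6 0.3 0.5] [  -4.8   19.1   97.     0.    63.9 -114.5]
0.01765733652443397 39.99922335147858 [-0.1 -0.7 -2.5] 9.7417
```

View pics/m2.png

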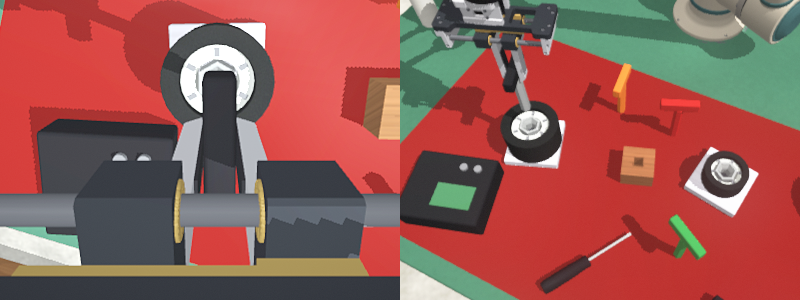

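The block is empty and the key hangs upright over the wide wheel, with its shank tip at about (185,170) in the scene. I'll lower it under guard.

Run:
```python
from h import *
o=[180,0,-159.6];x,y=.6012,-.2158
env.servo_line([x,y,.20],speed=.12,guard=20)
h=env.servo_line([x,y,.157],speed=.03,guard=12)
s=telemetry.observe();print(h,s["position"].round(4),s["orientation"].round(1),s["contact_force"].round(1),s["torque"].round(2),s["width"],s["time"])
```

```text
True [ 0.6012 -0.2161  0.1629] [-180.    -0.  -159.6] [-0.1  0.3  4.6] [0.12 0.15 0.04] 0.018157606978574003 11.55
```

It's seated: the TCP stopped at z=0.1629 against 0.163 expected. Next, turn in small steps with the last joint to find where the play ends.

Run:
```python
from h import *
q=telemetry.observe()["q"];q0=q.copy();print(q.round(2))
np.save("q0.npy",q0)
for d in range(0,28,3):
    q[5]=q0[5]+d;env.move_joints(q)
    s=telemetry.observe();print(d,s["orientation"][2].round(1),s["torque"].round(3),s["contact_force"].round(1),s["position"][2].round(4),s["time"].__round__(2))
```

```text
[-2.5990e+01  2.3300e+01  8.3410e+01 -3.0000e-02  7.3280e+01 -1.3638e+02]
0 -159.6 [ 0.033  0.106 -0.036] [-1.1 -0.3  0.7] 0.163 11.8
3 -162.5 [-0.004  0.161 -0.003] [-0.8 -1.2  1.5] 0.163 12.05
6 -165.5 [-0.154  0.214 -0.041] [-0.2 -1.2  2.2] 0.163 12.3
9 -168.5 [-0.277  0.322 -0.072] [-1.8 -1.3  1.5] 0.163 12.55
12 -171.5 [-0.483  0.316  0.017] [-0.4 -2.3  1.4] 0.163 12.8
15 -174.5 [-0.642  0.368 -0.011] [-0.9 -1.8  1.3] 0.163 13.05
18 -177.5 [-0.8    0.414  0.003] [-0.6 -3.2  2.4] 0.163 13.3
21 179.5 [-0.944  0.498  0.085] [-1.9 -3.   2.3] 0.163 13.55
24 176.5 [-1.034  0.55  -0.016] [-1.9 -3.1  2.2] 0.163 13.8
27 173.5 [-1.126  0.669  0.064] [-2.3 -4.2  2.1] 0.163 14.05
```

Run:
```python
from h import *
q0=np.load("q0.npy");q=telemetry.observe()["q"]
for d in (45,65,85,103):
    q[5]=q0[5]+d;env.move_joints(q)
    s=telemetry.observe();print(d,s["orientation"][2].round(1),s["torque"].round(3),s["contact_force"].round(1),s["position"].round(4),s["time"].__round__(2))
env.dwell(.2)
env.set_gripper(.05)
x,y,_=s["position"]
env.servo_line([x,y,.30],speed=.15)
# back off so the camera sees the head past the bar
R=Ro.from_euler("xyz",telemetry.observe()["orientation"],degrees=True).as_matrix()
p=np.array([x,y,.33])-R[:,0]*.10
try: env.servo_line(p,speed=.2)
except env.PlanningError as e: print(e)
env.dwell(.3);M=toolpose();c=imaging.camera("wrist");pickle.dump((M,c),open("w3.pkl","wb"));print(M[:3,3],telemetry.observe()["time"])
t=imaging.camera("top");pickle.dump(t,open("top3.pkl","wb"))
uv=np.linalg.inv(M@c["T_tool_cam"])@[.6012,-.2158,.084,1];u=int(uv[0]/uv[2]*c["fx"]+c["cx"]);v=int(uv[1]/uv[2]*c["fy"]+c["cy"]);print(u,v)
cr=lambda f,u,v,r:cv2.resize(f[max(0,v-r):v+r,max(0,u-r):u+r],(400,400),interpolation=cv2.INTER_CUBIC)[:,:,::-1]
cv2.imwrite("pics/m3.png",np.hstack([cr(c["frame"],u,v,45),cr(t["frame"],412,189,50)]))
```

```text
45 155.6 [-0.983  0.635 -0.12 ] [-2.5 -3.6  2.5] [ 0.601  -0.2163  0.1629] 14.45
65 135.6 [-0.794  0.71  -0.019] [-2.7 -3.   2.4] [ 0.6009 -0.2161  0.163 ] 14.88
85 115.6 [-0.599  0.668 -0.021] [-3.1 -1.2  2.7] [ 0.601  -0.2159  0.1629] 15.3
103 97.7 [-0.334  0.669 -0.066] [-2.4 -0.6  3.4] [ 0.6011 -0.2158  0.163 ] 15.7
[ 0.61393007 -0.31391087  0.33013708] 18.675
278 109
```

View pics/m3.png

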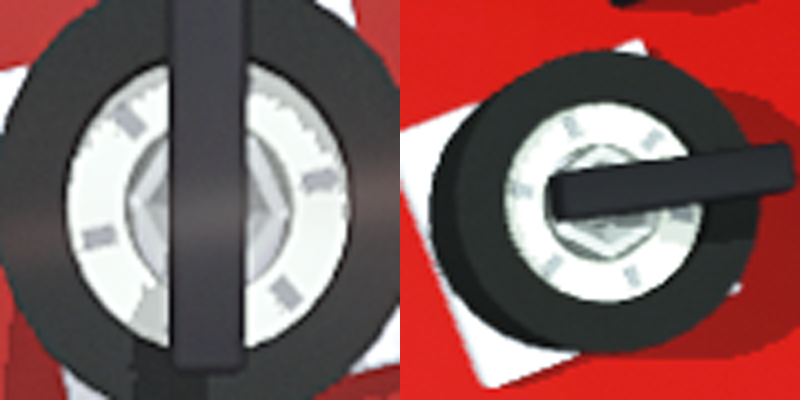

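The bar is now at about 98°. In the wrist crop the head vertices show at (130,203) and (290,212), and in the top crop at (608,258) and (605,145). I'll cast these for the head's angle.

Run:
```python
from h import *
M,c=pickle.load(open("w3.pkl","rb"));t=pickle.load(open("top3.pkl","rb"))
ang=lambda a,b:np.degrees(np.arctan2(*(b-a)[1::-1]))%60
w=lambda u,v:ray(c,(u*90/400+278-45,v*90/400+109-45),.084,M)
k=lambda u,v:ray(t,((u-400)/4+362,v/4+139),.084)
a,b=w(130,203),w(290,212);print(a,b,np.linalg.norm(b-a),ang(a,b))
a,b=k(605,145),k(608,258);print(a,b,np.linalg.norm(b-a),ang(a,b))
# bar axis & centre in top at z=.176; upright if centre is over the socket
f=t["frame"];m=(f.max(2)<75);m[:, :395]=0
P=np.array([k(*p) for p in[(555,195),(785,160)]]);print(ang(*P))
C=[ray(t,((u-400)/4+362,v/4+139),.176) for u,v in[(555,197),(790,165)]];print(np.mean(C,0),np.linalg.norm(C[1]-C[0]),np.degrees(np.arctan2(*(C[1]-C[0])[1::-1])))
# bright/dark enlarged crop of head, from wrist
cr=cv2.cvtColor(f,cv2.COLOR_RGB2GRAY)[160:218,382:442]
g=cv2.cvtColor(c["frame"],cv2.COLOR_RGB2GRAY)[82:142,250:310]
s=lambda z:cv2.resize(cv2.convertScaleAbs(z,alpha=.9),(400,400),interpolation=cv2.INTER_CUBIC)
cv2.imwrite("pics/m4.png",np.hstack([s(g),s(cr)]))
```

```text
[ 0.58137768 -0.21858518  0.084     ] [ 0.62673479 -0.21507414  0.084     ] 0.04549279384754756 4.4263727960825054
[ 0.62304435 -0.21726138  0.084     ] [ 0.57715579 -0.21794638  0.084     ] 0.04589366545068212 0.8552219120443567
38.49663071446244
[ 0.59988303 -0.21520681  0.176     ] 0.08402769260203992 -82.40385575247124
```

View pics/m4.png

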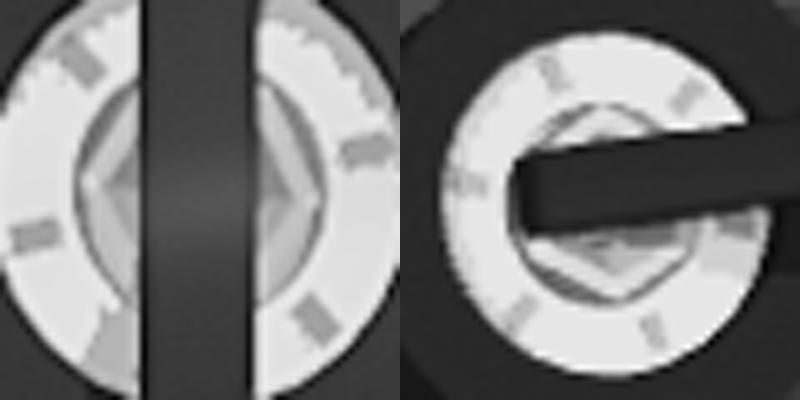

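The key stands upright and centred: the bar is 84 mm long with its centre over the socket. The head vertices are at about 3° mod 60, so the screw has turned about 77° and needs about 13° more. I'll regrip, press down to confirm it is home, then finish the turn.

```bash
cat > look.py <<'E'
from h import *
def retreat_look(x,y,tag):
    env.set_gripper(.05)
    env.servo_line([x,y,.30],speed=.15)
    R=Ro.from_euler("xyz",telemetry.observe()["orientation"],degrees=True).as_matrix()
    env.servo_line(np.array([x,y,.33])-R[:,0]*.10,speed=.2)
    env.dwell(.3);M=toolpose();c=imaging.camera("wrist")
    d=dict(M=M,w=c,top=imaging.camera("top"),scene=imaging.camera("scene"));pickle.dump(d,open(tag+".pkl","wb"))
    P=np.linalg.inv(M@c["T_tool_cam"])@[.6012,-.2158,.084,1];u=int(P[0]/P[2]*c["fx"]+c["cx"]);v=int(P[1]/P[2]*c["fy"]+c["cy"])
    s=lambda f:cv2.resize(cv2.convertScaleAbs(f,alpha=.9),(400,400),interpolation=cv2.INTER_CUBIC)[:,:,::-1]
    S=d["scene"];p=S["R"]@[.6012,-.2158,.13]+S["t"];a=int(p[0]/p[2]*S["fx"]+S["cx"]);b=int(p[1]/p[2]*S["fy"]+S["cy"])
    cv2.imwrite(f"pics/{tag}.png",np.hstack([s(c["frame"][v-30:v+30,u-30:u+30]),s(S["frame"][b-50:b+50,a-50:a+50])]))
    print("wrist",u,v,"scene",a,b,"yaw",telemetry.observe()["orientation"][2],"t",telemetry.observe()["time"])
E
python3 - <<'E'
from look import *
x,y=.6011,-.2158
env.servo_line([x,y,.30],speed=.2);env.servo_line([x,y,.163],speed=.12,guard=15)
env.set_gripper(0,squeeze=40)
def pr(m):
    s=telemetry.observe();print(m,s["position"].round(4),s["orientation"][2].round(2),s["width"].round(4),s["torque"].round(3),s["contact_force"].round(1),round(s["time"],2))
pr("grip")
print(env.servo_line([x,y,.158],speed=.02,guard=12));pr("press")
q=telemetry.observe()["q"];q0=q[5]
for d in(4,8,13):
    q[5]=q0+d;env.move_joints(q);pr(d)
env.dwell(.2)
retreat_look(x,y,"m5")
E
```

```text
Traceback (most recent call last):
AttributeError: 'float' object has no attribute 'round'
```

Run:
```python
from look import *
x,y=.6011,-.2158
def pr(m):
    s=telemetry.observe();print(m,s["position"].round(4),s["orientation"][2].round(2),s["width"],s["torque"].round(3),s["contact_force"].round(1),round(s["time"],2))
pr("grip")
print(env.servo_line([x,y,.158],speed=.02,guard=12));pr("press")
q=telemetry.observe()["q"];q0=q[5]
for d in(4,8,13):
    q[5]=q0+d;env.move_joints(q);pr(d)
env.dwell(.2)
retreat_look(x,y,"m5")
```

```text
grip [ 0.6012 -0.2158  0.1632] 97.41 0.017591480956304088 [0.002 0.101 0.015] [0.  0.9 0.4] 21.29
True
press [ 0.6012 -0.2158  0.1631] 97.4 0.01766121588851778 [0.047 0.18  0.015] [-0.4  0.4  3.3] 21.5
4 [ 0.6012 -0.2158  0.1632] 93.49 0.017936061799028513 [-0.035  0.151  0.012] [-0.1  0.6  1.5] 21.75
8 [ 0.6012 -0.2158  0.1631] 89.54 0.017967491465887858 [-0.022  0.107 -0.034] [0.4 0.7 0.8] 22.0
13 [ 0.6012 -0.2158  0.1632] 84.59 0.017990063619834264 [ 0.027  0.047 -0.034] [-0.4  0.1  0.4] 22.25
wrist 278 109 scene 185 170 yaw 84.44792059813022 t 25.325
```

View pics/m5.png

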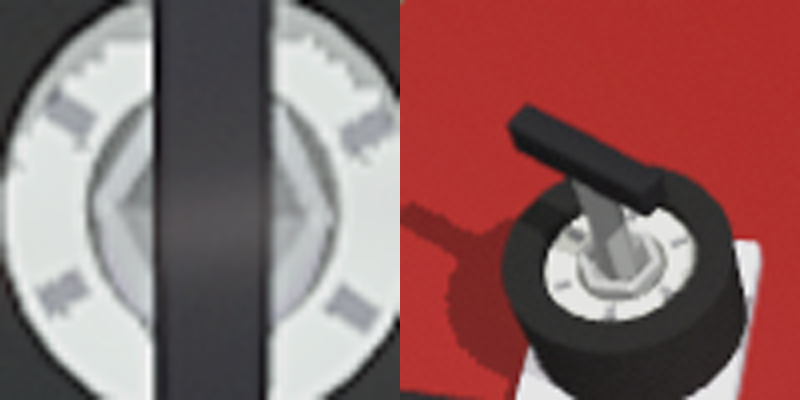

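The key is down: it pressed against the floor at TCP z=0.163. The head vertices now show at (97,210) and (332,218), giving about 52.5° mod 60, or roughly an 88–90° turn. The lag against the bar (about 27°) is larger than expected, so I'll take a closer, unoccluded look before accepting it.

Run:
```python
from look import *
x,y=.6012,-.2158
s=telemetry.observe();R=Ro.from_euler("xyz",s["orientation"],degrees=True).as_matrix()
p=np.array([x,y,.20])-R[:,0]*.10
best=None
for sg in(1,-1):
    if planner.inverse_kinematics(p+sg*.07*R[:,1],s["orientation"]) is not None: best=p+sg*.07*R[:,1];break
env.servo_line(best+[0,0,.13],speed=.25);env.servo_line(best,speed=.2);env.dwell(.3)
M=toolpose();c=imaging.camera("wrist");pickle.dump((M,c),open("w6.pkl","wb"))
P=np.linalg.inv(M@c["T_tool_cam"])@[x,y,.084,1];u=int(P[0]/P[2]*c["fx"]+c["cx"]);v=int(P[1]/P[2]*c["fy"]+c["cy"])
r=40;f=c["frame"][max(0,v-r):v+r,u-r:u+r]
print(u,v,sg,f.shape,telemetry.observe()["time"])
cv2.imwrite("pics/m6.png",cv2.resize(cv2.convertScaleAbs(f,alpha=.9),(600,600*f.shape[0]//f.shape[1]),interpolation=cv2.INTER_CUBIC)[:,:,::-1])
```

```text
194 98 1 (80, 80, 3) 26.9083
```

View pics/m6.png

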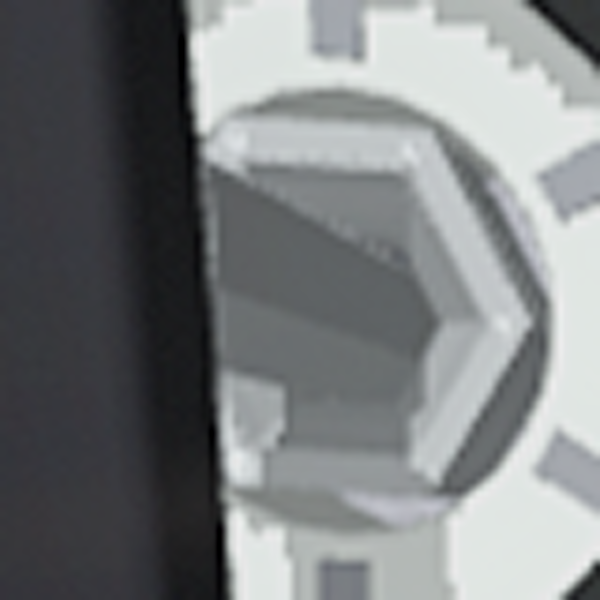

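Run:
```python
from h import *
M,c=pickle.load(open("w6.pkl","rb"))
w=lambda X,Y,z:ray(c,((X+.5)*80/600-.5+154,(Y+.5)*80/600-.5+58),z,M)[:2]
for z in(.082,.086):
    V=np.array([w(*p,z) for p in[(430,123),(531,322),(445,497)]])
    for a,b in((0,1),(1,2)):
        e=V[b]-V[a];print(z,"edge",np.linalg.norm(e).round(4),"dir mod60",(np.degrees(np.arctan2(e[1],e[0]))%60).round(1))
    e=V[2]-V[0];print("short diag",np.linalg.norm(e).round(4),"perp mod60",((np.degrees(np.arctan2(e[1],e[0]))+90)%60).round(1))
# shank visible edges: points on the two corner lines, cast at plausible heights -> skip; plate edge angle from w1 with height 0.02/0.04
M,c=pickle.load(open("w1.pkl","rb"));w_=c["frame"].min(2)>200
for z in(.0,.02,.04):
    P=np.array([ray(c,(u,np.argmax(w_[140:180,u])+140),z,M)[:2] for u in range(245,312)],np.float32);v=cv2.fitLine(P,cv2.DIST_HUBER,0,.01,.01).ravel();print("plate",z,np.degrees(np.arctan2(v[1],v[0]))%90)
```

```text
0.082 edge 0.0236 dir mod60 50.6
0.082 edge 0.0222 dir mod60 55.0
short diag 0.0405 perp mod60 53.7
0.086 edge 0.0233 dir mod60 50.6
0.086 edge 0.0219 dir mod60 55.0
short diag 0.04 perp mod60 53.7
plate 0.0 23.18135
plate 0.02 23.18119
plate 0.04 23.18126
```

Run:
```python
from h import *
M,c=pickle.load(open("w6.pkl","rb"));I=np.linalg.inv(M@c["T_tool_cam"])
def pr(X):
    p=I@np.r_[X,1];u=p[0]/p[2]*c["fx"]+c["cx"];v=p[1]/p[2]*c["fy"]+c["cy"];return [int((u-154+.5)*7.5),int((v-58+.5)*7.5)]
for a0 in(84.4,99.4,114.4):
    for z in(.075,.11):
        print(a0,z,[pr([.6012+.009815*np.cos(np.radians(a)),-.2158+.009815*np.sin(np.radians(a)),z]) for a in a0+60*np.arange(6)])
g=cv2.cvtColor(c["frame"],cv2.COLOR_RGB2GRAY)
for X in(240,300,360,390): # grey values down crop columns
    u=int(X/7.5)+154;print(X,[(int((v-58+.5)*7.5),int(g[v,u])) for v in range(72,126)])
```

```text
84.4 0.075 [[323, 223], [253, 267], [259, 356], [334, 399], [403, 356], [398, 267]]
84.4 0.11 [[235, 176], [155, 227], [163, 329], [249, 379], [328, 329], [321, 228]]
99.4 0.075 [[301, 226], [246, 289], [273, 374], [355, 396], [410, 335], [384, 249]]
99.4 0.11 [[210, 180], [148, 252], [180, 349], [273, 375], [336, 305], [305, 206]]
114.4 0.075 [[281, 235], [245, 312], [292, 388], [374, 388], [412, 312], [365, 235]]
114.4 0.11 [[188, 190], [147, 278], [201, 365], [296, 365], [337, 278], [284, 190]]
240 [(108, 176), (116, 181), (123, 217), (131, 228), (138, 242), (146, 239), (153, 220), (161, 188), (168, 182), (176, 164), (183, 118), (191, 105), (198, 105), (206, 106), (213, 107), (221, 106), (228, 107), (236, 107), (243, 107), (251, 107), (258, 107), (266, 105), (273, 107), (281, 106), (288, 106), (296, 113), (303, 123), (311, 122), (318, 123), (326, 122), (333, 123), (341, 122), (348, 121), (356, 121), (363, 119), (371, 121), (378, 162), (386, 186), (393, 180), (401, 177), (408, 176), (416, 177), (423, 181), (431, 193), (438, 189), (446, 200), (453, 239), (461, 246), (468, 238), (476
[... 1314 characters left out ...]
(483, 167), (491, 179), (498, 203), (506, 198)]
390 [(108, 149), (116, 150), (123, 178), (131, 212), (138, 219), (146, 215), (153, 216), (161, 222), (168, 201), (176, 138), (183, 139), (191, 144), (198, 146), (206, 145), (213, 144), (221, 141), (228, 142), (236, 137), (243, 126), (251, 113), (258, 113), (266, 120), (273, 106), (281, 108), (288, 109), (296, 109), (303, 108), (311, 109), (318, 110), (326, 109), (333, 110), (341, 108), (348, 112), (356, 119), (363, 122), (371, 121), (378, 121), (386, 119), (393, 119), (401, 124), (408, 130), (416, 132), (423, 136), (431, 136), (438, 134), (446, 130), (453, 146), (461, 166), (468, 169), (476, 168), (483, 168), (491, 163), (498, 187), (506, 209)]
```

The shank's edges fit vertices at 84.4°, so bar and hex agree. The key therefore sits about 30° off the screw's hex, more than the stated play, and the 60° ambiguity has to be excluded. I'll check whether a ring-phase measure from the scene camera can track the screw while gripped.

```bash
cat > ring.py <<'E'
from h import *
def ring(c,M=None,ctr=(.6008,-.2160),rs=(.0205,.021,.0215,.022),z=.084):
    g=cv2.cvtColor(c["frame"],cv2.COLOR_RGB2GRAY).astype(np.float32)
    a=np.radians(np.arange(0,360,2));S=0
    for r in rs:
        X=np.stack([ctr[0]+r*np.cos(a),ctr[1]+r*np.sin(a),np.full_like(a,z)])
        if M is None: p=c["R"]@X+np.asarray(c["t"])[:,None]
        else: p=(np.linalg.inv(M@c["T_tool_cam"])@np.vstack([X,np.ones_like(a)]))[:3]
        u=p[0]/p[2]*c["fx"]+c["cx"];v=p[1]/p[2]*c["fy"]+c["cy"]
        S=S+cv2.remap(g,u.astype(np.float32)[None],v.astype(np.float32)[None],cv2.INTER_LINEAR)[0]/len(rs)
    ok=S>90
    # least squares: low harmonics + 6-fold
    B=np.stack([np.ones_like(a)]+[f(k*a) for k in(1,2,3,6) for f in(np.cos,np.sin)],1)
    w=np.linalg.lstsq(B[ok],S[ok],rcond=None)[0]
    return round(float(np.degrees(np.arctan2(w[-1],w[-2]))/6%60),1),round(float(np.hypot(w[-1],w[-2])),1),int(ok.sum())
E
python3 - <<'E'
from ring import *
d=pickle.load(open("cams.pkl","rb"));m=pickle.load(open("m5.pkl","rb"));M1,w1=pickle.load(open("w1.pkl","rb"));M3,w3=pickle.load(open("w3.pkl","rb"));M6,w6=pickle.load(open("w6.pkl","rb"))
for z in(.082,.086):
    print(z,"before",[ring(x,z=z) for x in(d["scene"],d["top"],pickle.load(open("scene2.pkl","rb")))],ring(w1,M1,z=z))
    print(" mid",ring(w3,M3,z=z),ring(pickle.load(open("top3.pkl","rb")),z=z))
    print(" after",ring(m["scene"],z=z),ring(m["top"],z=z),ring(m["w"],m["M"],z=z),ring(w6,M6,z=z))
E
```

```text
0.082 before [(18.6, 11.4, 180), (20.5, 30.2, 180), (18.6, 11.5, 180)] (20.2, 18.5, 180)
 mid (45.7, 7.4, 119) (2.7, 27.5, 123)
 after (52.3, 5.7, 180) (51.5, 42.0, 94) (32.6, 6.6, 118) (47.9, 11.1, 123)
0.086 before [(20.1, 4.7, 180), (20.8, 34.3, 180), (20.1, 4.6, 180)] (20.4, 26.5, 180)
 mid (47.8, 7.3, 119) (3.1, 28.9, 122)
 after (40.6, 0.8, 180) (49.6, 43.2, 96) (32.2, 8.3, 120) (38.5, 8.2, 120)
```

The ring phase is consistent: 20.5° before, 3° mid and 51° after (top), with the scene in agreement. I'll regrip and track the screw with the scene camera while turning back and forth a little, to learn the real engagement.

Run:
```python
from ring import *
x,y=.6012,-.2158
s=telemetry.observe()
env.servo_line([s["position"][0],s["position"][1],.30],speed=.3);env.servo_line([x,y,.30],speed=.3);env.servo_line([x,y,.163],speed=.15,guard=15)
env.set_gripper(0,squeeze=40)
q=telemetry.observe()["q"];q0=q[5]
for d in(0,-8,-16,-24,-32,-24,-12,0):
    q[5]=q0+d;env.move_joints(q)
    s=telemetry.observe();c=imaging.camera("scene")
    print(d,round(s["orientation"][2],1),ring(c,z=.082),ring(c,z=.083),s["torque"].round(3),round(s["time"],2))
```

```text
0 84.4 (52.0, 5.6, 180) (51.7, 4.8, 180) [-0.126 -0.005 -0.013] 29.87
-8 92.2 (54.9, 8.3, 180) (55.1, 7.4, 180) [-0.04   0.107  0.088] 30.18
-16 100.1 (50.2, 6.8, 180) (49.0, 6.2, 180) [-0.089  0.106  0.088] 30.48
-24 108.1 (49.1, 5.0, 180) (46.4, 4.4, 180) [-0.096  0.061 -0.045] 30.79
-32 116.1 (50.6, 5.9, 180) (48.3, 5.1, 180) [-0.063  0.052  0.004] 31.1
-24 108.5 (49.3, 4.8, 180) (46.3, 4.1, 180) [-0.053  0.081 -0.041] 31.41
-12 96.6 (53.0, 7.8, 180) (51.9, 6.8, 180) [-0.043  0.089 -0.01 ] 31.77
0 84.7 (47.5, 5.6, 180) (46.6, 4.9, 180) [-0.062  0.113 -0.071] 32.14
```

Turning back 32° left the screw essentially still, so the key rides in its play and there's no slip. The side load also kinked only once, at about 27° of turn, and stayed smooth afterwards. That supports a single engagement and a real turn of about 90°. I'll release and make a final check.

Run:
```python
from ring import *
from look import retreat_look
retreat_look(.6012,-.2158,"m7")
m=pickle.load(open("m7.pkl","rb"));m5=pickle.load(open("m5.pkl","rb"))
for z in(.082,.084,.086):print(z,[ring(k["scene"],z=z) for k in(m5,m)],[ring(k["top"],z=z) for k in(m5,m)],"narrow",ring(m["top"],ctr=(.508,.1975),z=z-.024),ring(pickle.load(open("cams.pkl","rb"))["top"],ctr=(.508,.1975),z=z-.024))
# change of image between m5 and m7 over the head (same pose?)
print([int(np.abs(m[k]["frame"][a:b,e:f].astype(int)-m5[k]["frame"][a:b,e:f]).mean()*10) for k,a,b,e,f in(("top",170,210,392,432),("scene",165,215,165,215),("w",85,135,250,306))])
f=m["top"]["frame"];k=blob((f.max(2)<60),(450,182))
s=telemetry.observe();print(s["time"],s["contact_force"])
```

```text
wrist 277 109 scene 185 170 yaw 84.44671912704987 t 35.0583
0.082 [(52.3, 5.7, 180), (47.6, 5.5, 180)] [(51.5, 42.0, 94), (48.8, 43.3, 92)] narrow (55.7, 11.1, 180) (55.7, 11.1, 180)
0.084 [(51.2, 3.7, 180), (45.2, 3.6, 180)] [(50.4, 44.0, 96), (47.8, 44.6, 94)] narrow (55.4, 18.1, 180) (55.4, 18.1, 180)
0.086 [(40.6, 0.8, 180), (36.1, 1.9, 180)] [(49.6, 43.2, 96), (46.7, 43.2, 95)] narrow (55.2, 24.8, 180) (55.2, 24.8, 180)
[18, 15, 43]
35.0583 [-0.20337551  0.26508175  0.20072892]
```

The screw now sits at about 48–50° mod 60 against 20.5° at the start, so it has turned about 90–92°. The key stands free in the socket, the narrow screw reads unchanged at 55.4°, and nothing touches the robot. I'm handing it in.

```bash
python3 -c "
from cell import env
print(env.close_job())"
```

```text
the job is handed in; nothing more can be done
None
```

I handed the job in at about 35 s: the key stands fully seated in the wide wheel's socket, its screw is turned clockwise by about 90° (±3°), and the narrow wheel's screw is untouched. The camera reads the hex only to within 60°, so I inferred 90° rather than 30° from the key not appearing to slip; the key led the screw by about 25°, more than the 15° play stated.

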